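# Run the curing carriage to the lamp and brake it at the pointer

### The job

The dental models on the free-running rail carriage have to be cured in front of the small lamp: set the carriage rolling to the left at about a tenth of a metre per second, brake it, and leave it released and standing still with its black index line at the lamp's pointer. Push and brake it only with the fingers, between the two facing sprung rubber buffers, gently so that neither buffer is pressed fully home, without touching the tray or its models, and without the carriage striking either end stop. Leave the bottles and the jar where they are.

Things in the scene. Friction and masses are not known exactly. Their poses are not given: they have to be found in the camera images.
- rail: Fixed level rail bed on the table, 150 x 840 x 56 mm, two steel shafts, a dark end stop with rubber dots at each end; origin mid-underside. The carriage runs along its y axis (about world +y, the robot's left; yaw up to 0.15 rad). Very low friction: viscous about 0.15 N per m/s, dry drag about 0.006 N; the carriage coasts 10 s and more.
- truck (a joint): Travel of the whole carriage along the rail's +y, m: 0 at the right (-y) end stop, 0.340 at the left (+y) one (rigid; within 3 mm counts as struck). At value q the carriage's centre is at rail-frame x = 0, y = q - 0.170. Starts at rest. Moving mass nominally 2.0 kg (hidden, 1.5 to 2.6 kg).
- tray: The carriage but for its buffers: deck 200 x 410 mm (x -70 to +130 mm, top z = 45 mm); at each end a white buffer housing 130 mm across, 60 mm long, top z = 110 mm, inner face 145 mm from the centre; two dental models (to z = 68 mm) at x +74 to +120 mm. Origin on the table under the carriage centre, axes as the rail. Do not touch (over 1 N counts).
- front_pad: Rubber face of the left (+y) buffer: upright plate 100 mm across the rail, 6 mm thick, z 51 to 101 mm, on a solid plunger that slides into the housing. Origin mid working face, which looks to -y (right); at rest 110 mm left of the carriage centre. Push it left to drive the carriage left. Keep contact under 8 N.
- rear_pad: Rubber face of the right (-y) buffer, same size, working face looks to +y (left), at rest 110 mm to the right of the carriage centre; so there are 220 mm of free room for the fingers between the two faces. Push its face to the right to brake a carriage rolling left.
- front_buffer (a joint): How far the left buffer is pressed into its housing, m: 0 free, 0.030 fully home (over 0.028 counts as home). Linear spring 25 N/m with hardly any damping: the carriage (about 2 kg) rebounds from a still finger.
- rear_buffer (a joint): The same for the right buffer: 0 free, 0.030 fully home, 25 N/m.
- index (a point): Outer end of the 5 mm wide black index line that runs across the middle of the deck: 130 mm to rail-frame +x of the carriage centre, z = 45 mm. Moves with the carriage.
- pointer (a point): Tip of the fixed steel pointer on the lamp foot beyond the carriage (foot 70 x 50 mm, lamp head 120 mm high, its front 60 mm behind this point). Axes as the rail; rail-frame x = 145 mm. Its place along the rail varies: 40 to 120 mm before where the index stands when the carriage is at the left stop.
- dropper: Bystander: loose white bottle, 44 mm diameter, 100 mm high, left side of the bench; origin under its centre.
- dropper2: Bystander: second such bottle.
- jar: Bystander: loose low jar, 48 mm diameter, 40 mm high, right side of the bench; origin under its centre.
There are look-alikes about, which are no part of the job. What is meant by the part that bears pointer is not yellow, and is the smaller of those in its own colour.

How it is judged (in metres and radians):
On the way, in this order (a step that is already met when the one before it is completed fails the run):
1. the carriage is rolling to the left at more than 70 mm/s (velocity of joint truck above 0.07 m/s), for 0.3 s.
2. the carriage stands still (under 15 mm/s) with its index line within 12 mm of the pointer for 3 s (y of index in the frame of pointer between -0.012 and 0.012 m and velocity of joint truck between -0.015 and 0.015 m/s), for 3 s.
At the end, for the whole second after the job is handed in: Index line within 12 mm of the pointer along the rail, carriage slower than 10 mm/s, nothing touched by the robot, through the last second (y of index in the frame of pointer between -0.012 and 0.012 m and velocity of joint truck between -0.01 and 0.01 m/s).
It fails at once if the carriage strikes an end stop (value of joint truck above 0.337 m or value of joint truck below 0.003 m).
It fails at once if a buffer is pressed fully home (value of joint any of front_buffer, rear_buffer above 0.028 m).
It fails at once if the robot touches the tray or its models (contact force between any of the fingers, the arm and tray above 1 N).
It fails at once if a buffer is struck or pressed with more than 8 N (contact force between the fingers and front_pad above 8 N or contact force between the fingers and rear_pad above 8 N).
It fails at once if a bystander is disturbed (distance of any of dropper, dropper2, jar from where it was at the start of the episode above 0.02 m or angle between any of dropper, dropper2, jar's own z axis and vertical above 0.4 rad).
It also fails if it takes over 32 s, if anything falls off the work surface, if the arm or the gripper's body presses on something with over 40 N, if the wrist force passes 120 N, or if a joint passes its speed limit or range.

### The arm

A 6-joint arm with a two-finger parallel gripper is mounted at the origin on the work surface. World frame = base frame: x ahead of the robot, y to its left, z up, the work surface at z = 0. Lengths are in m, angles in degrees, forces in N, time in s.
With the tool pointing down it reaches from about 0.375 to 0.9 m from the base axis. Payload 3.1 kg.
Tool frame: the origin (TCP) lies between the finger pads; the fingertips stand 11 mm ahead of it and the grasp point (between the pads) lies 8 mm behind it; z points along the fingers, y is the line along which they close (so a half turn about z gives the same grasp; the last joint's range is limited). The gripper opens to 87 mm and grips with 3 to 60 N. Pads are 19 mm wide; open, the fingers measure 117 mm over their backs; the gripper's body (75 mm by 190 mm) begins 51 mm behind the grasp point.
Start: joints at [52.913, 30.224, 82.088, -0, 67.689, -10.227], TCP at [0.282, 0.558, 0.234] pointing down, gripper open.
Joint ranges: [-176.69, 176.69], [-43.24, 126.21], [12.49, 139.97], [-82, 262], [0, 151.66], [-163.58, 163.58]. Speed limits (degrees/s): [159.86, 159.86, 180, 180, 180, 180].

### API

Orientations are given as a 3x3 rotation matrix whose columns are the frame's x, y, z axes.
In Python, from rig import bot, viewer, workorder, models gives the robot as it stands.
- The arm moves only by the shell command python3 -m jog 'ROWS'. ROWS is JSON, a list of rows, each a list of 7 numbers: the opening, from 0 (shut) to 1 (fully open), then the shift along the tool's x, y, z in m, then the turn, a rotation vector about the tool's x, y, z in degrees. In form: [[claw, x, y, z, ax, ay, az], ...]. A call has 1 to 20 rows; each row is the pose to reach, as a shift and turn from the pose commanded when the call began, along the tool's axes at that moment; what a row does not reach only later rows make up. A row lasts 1/8 s, in which the tool goes at most 62.5 mm and 10.7 degrees, less where a joint would pass 70% of its speed; a pose out of reach is approached as far as the arm can. A call with a gripper value outside its range is refused whole. The fingers move at their own pace and stop on an object; the grip force is fixed at half the most. Time passes only in rows, so rows that repeat a pose let the fingers close. It gives the time, the measured TCP pose, the force, the opening and the grip force at its end, in the units of the state.
- bot.read_state(): the state, without advancing time (a new reading comes with each control period).
- viewer.capture(name): name is "scene" or "top" or "wrist"; returns (picture, depth): 420x560x3 uint8, blue, green, red; 420x560 float32, m along the optical axis (not along the pixel's ray), 0 where there is no reading.
- viewer.camera_info(name): a dict with "fx", "fy", "cx", "cy" (pixels), "dist_coeffs" ([k1, k2, p1, p2, k3] as OpenCV has them; the pictures are not rectified), "world_to_cam" (4x4, takes a point from world to camera coordinates). Camera axes: x right, y down, z forward; pixel columns grow to the right and rows downward; lengths in m; the calibration is good to about 2 mm. A picture is of the moment at which its call begins: read the wrist's pose just before it. camera_info takes no time and is no camera call; for the wrist camera it gives the pose at the moment of the call.
- workorder.hand_in(): hands the job in; it is judged then, once.
Trained networks look in the newest picture that a camera, given by its name, has taken for a name from the list of things; names that differ only in an ending like _2 or _b are one class to them, and where a whole thing is asked for, a point or a joint stands for the part that bears it (a point fixed in the world has none). Each returns a list of dicts, best first, with "p" (0 to 1); they miss things now and then, are a little off and sometimes report something else, mostly with a low value. They report only what shows in the picture. A call takes as long as a camera call. They do not tell look-alikes from the thing itself.
- models.outline_of(camera, thing): "mask" (420x560 bool, what is visible of it).
- models.tip_of(camera, thing): "xyz" ([x, y, z] in m, in world coordinates, good to about 4 mm: a listed point, or the origin of a listed thing).
The state is a dict: "time_s": time; "joint_positions": joint angles; "qvel": joint speeds; "tau": joint torques, N m; "position": TCP position; "tcp_rot": TCP orientation; "force": force on the tool from outside, world axes, zero at the start; "moment": the same for the moment, N m; "opening": opening from 0.0 (shut) to 1.0 (fully open); "grasp_force": force on a finger pad.
Only numpy, scipy, OpenCV 4.12 (cv2) and the standard library are available. Lean on these libraries where they do the work, as an engineer would, in place of code of your own. Each camera call takes 0.05 s, during which the arm holds its last target. There are 200 camera calls.

## Working session

There is one attempt and no reset: what is moved stays moved. The work goes in short steps, Python scripts to look and compute and a shell command to move; the robot and the scene stay as the last step left them, time stands still between calls to the robot, and variables do not carry over. Pictures are saved under pics/ and viewed, at most 10 in all, crops included, and the job is handed in when it is done.

```bash
mkdir -p pics
cat > h.py <<'E'
import cv2,numpy as np
from rig import bot,viewer,workorder,models
E
python3 - <<'E'
from h import *
s=bot.read_state();print(s['time_s'],s['position'],np.round(s['tcp_rot'],3).tolist())
for c in ['scene','top']:
    p,d=viewer.capture(c);cv2.imwrite(f'pics/{c}0.png',p)
    np.save(f'{c}d.npy',d)
    for t in ['index','pointer','front_pad','rear_pad','rail','tray','dropper','jar']:
        print(c,t,[(np.round(r['xyz'],4).tolist(),round(r['p'],2)) for r in models.tip_of(c,t)][:4])
print(bot.read_state()['time_s'])
E
```

```text
0.0 [0.28191593 0.55701951 0.23259793] [[-0.892, 0.452, -0.001], [0.452, 0.892, -0.002], [0.0, -0.002, -1.0]]
scene index [([0.6094, -0.0887, 0.0464], 0.61)]
scene pointer [([0.6988, -0.0385, 0.0434], 0.75)]
scene front_pad [([0.4839, 0.0293, 0.0738], 0.38)]
scene rear_pad [([0.4756, -0.1961, 0.0738], 0.67)]
scene rail [([0.4828, 0.0218, -0.0025], 0.93)]
scene tray [([0.4758, -0.0829, 0.0022], 0.98)]
scene dropper [([0.5574, 0.5429, -0.0036], 0.97)]
scene jar [([0.5063, -0.5704, -0.0031], 0.48)]
top index [([0.6066, -0.096, 0.0472], 0.9), ([0.5542, 0.5389, -0.0007], 0.69)]
top pointer [([0.6997, -0.0398, 0.0433], 0.97), ([0.2227, 0.182, 0.059], 0.58)]
top front_pad [([0.4837, 0.026, 0.0768], 0.51)]
top rear_pad [([0.4746, -0.1954, 0.0768], 0.48), ([0.4858, 0.0202, 0.0015], 0.4)]
top rail [([0.4889, 0.0199, -0.0017], 0.96)]
top tray [([0.4772, -0.0835, -0.0013], 0.95), ([0.6345, 0.0641, 0.046], 0.31)]
top dropper [([0.5531, 0.5423, -0.0002], 0.59), ([0.4617, 0.5416, 0.0035], 0.51)]
top jar [([0.5064, -0.5714, 0.0009], 0.75), ([0.4845, 0.0287, 0.0759], 0.53), ([0.4601, 0.5444, -0.0012], 0.34)]
0.9
```

View pics/scene0.png

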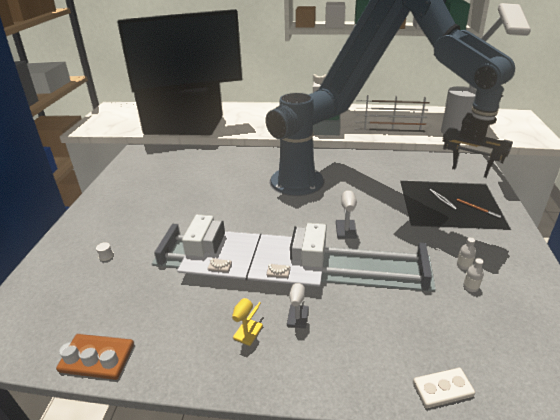

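View pics/top0.png

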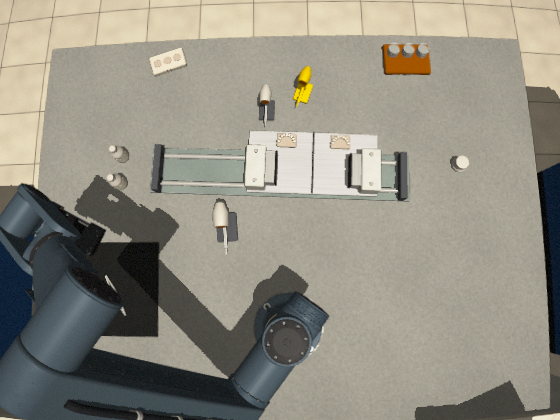

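Lamp candidates in the top view are yellow (302,90), white far side (266,100) and white near the robot (225,225). The pointer has to be on a non-yellow lamp that is the smaller of its colour, and it should lie at rail x=+145 mm. The white lamp at (266,100), with its tip near (266,124), fits. The network's pointer hit at (0.70,-0.04) is the yellow look-alike.

```bash
cat >> h.py <<'E'
def px2w(c,uv,z):
    i=viewer.camera_info(c);K=np.array([[i['fx'],0,i['cx']],[0,i['fy'],i['cy']],[0,0,1]])
    n=cv2.undistortPoints(np.array(uv,float).reshape(-1,1,2),K,np.array(i['dist_coeffs'])).reshape(-1,2)
    T=np.linalg.inv(np.array(i['world_to_cam']));r=np.c_[n,np.ones(len(n))]@T[:3,:3].T;o=T[:3,3]
    return o+r*((z-o[2])/r[:,2])[:,None]
def w2px(c,P):
    i=viewer.camera_info(c);K=np.array([[i['fx'],0,i['cx']],[0,i['fy'],i['cy']],[0,0,1]])
    T=np.array(i['world_to_cam'])
    return cv2.projectPoints(np.array(P,float).reshape(-1,3),cv2.Rodrigues(T[:3,:3])[0],T[:3,3],K,np.array(i['dist_coeffs']))[0].reshape(-1,2)
E
python3 - <<'E'
from h import *
p=cv2.imread('pics/top0.png')
cv2.imwrite('pics/crop0.png',cv2.resize(p[60:205,240:400],None,fx=5,fy=5,interpolation=cv2.INTER_CUBIC)[:600])
viewer.capture('top')
m=models.outline_of('top','rail')[0]['mask']
ys,xs=np.nonzero(m);P=px2w('top',np.c_[xs,ys],.03)
for t in('rail','tray'):
    m=models.outline_of('top',t)[0]['mask'];ys,xs=np.nonzero(m);z=.03 if t=='rail' else .045
    r=cv2.minAreaRect(px2w('top',np.c_[xs,ys],z)[:,:2].astype(np.float32));print(t,r)
print(px2w('top',[[266,124],[313,132],[313,194],[266,118]],.045).round(4).tolist())
print([(np.round(r['xyz'],4).tolist(),round(r['p'],2)) for r in models.tip_of('top','pointer')])
s=p[60:205,240:400]; print(s.shape)
E
```

```text
rail ((0.5124607086181641, 0.015375763177871704), (0.82736736536026, 0.2202485203742981), 86.71526336669922)
tray ((0.5076631307601929, -0.0892689973115921), (0.4316237270832062, 0.2064114212989807), 86.60501098632812)
[[0.638, 0.0568, 0.045], [0.6081, -0.0929, 0.045], [0.4069, -0.0876, 0.045], [0.6583, 0.0567, 0.045]]
[([0.6952, -0.0396, 0.0405], 0.8), ([0.6359, 0.0637, 0.0472], 0.78), ([0.6076, -0.0979, 0.0426], 0.58)]
(145, 160, 3)
```

View pics/crop0.png

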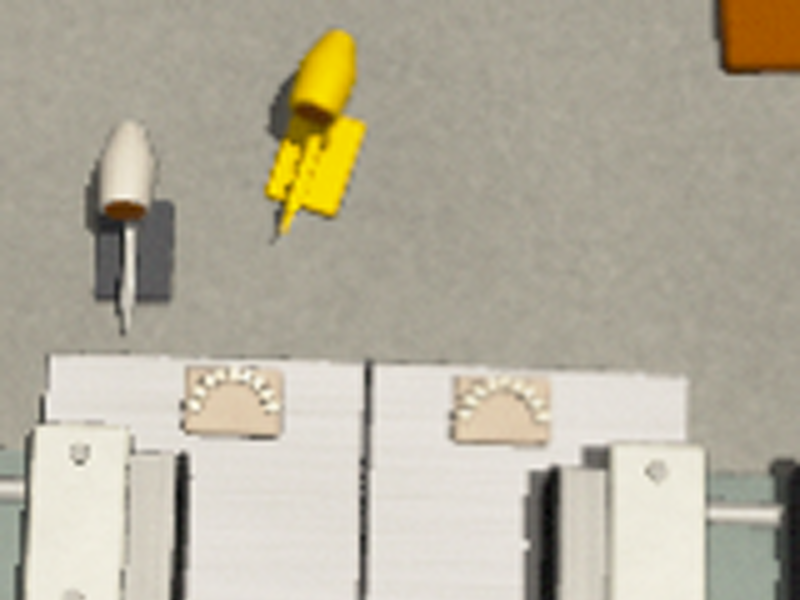

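The enlarged crop confirms it: the white lamp's tip is at crop (125,328), full image about (264.6,125). The index end is at crop (369,361), full image about (313.4,132). Next I work out yaw, travel and the approach shift.

Run:
```python
from h import *
c=np.array([[50,354],[687,377],[369,361],[360,600],[125,328]])
uv=(c+.5)/5-.5+[240,60]
W=px2w('top',uv,.045)
y1=np.degrees(np.arctan2(*(W[0]-W[1])[:2])); y2=np.degrees(np.arctan2(*(W[2]-W[3])[[1,0]]))
print(W.round(4).tolist(),-y1,y2)
th=np.radians(-3.1); ex=np.array([np.cos(th),np.sin(th)]);ey=np.array([-np.sin(th),np.cos(th)])
d=(W[4]-W[2])[:2];print('ptr-idx rail',d@ex,d@ey)
C=W[2][:2]-.130*ex;print('centre',C, 'deckmid', (W[0]+W[1])[:2]/2-.13*ex)
tgt=C+.038*ey - .005*ex
s=bot.read_state();R=np.array(s['tcp_rot']);p=np.array(s['position'])
print('shift tool', R.T@(np.r_[tgt,.18]-p), R.T@(np.r_[tgt,.079]-p))
print('yaw of tool y',np.degrees(np.arctan2(R[1,1],R[0,1])), 'want',90-3.1, s['time_s'])
```

```text
[[0.6177, 0.1094, 0.045], [0.5955, -0.2974, 0.045], [0.6088, -0.0942, 0.045], [0.4527, -0.0844, 0.045], [0.6341, 0.0613, 0.045]] -3.1233957791604547 -3.5986718830580195
ptr-idx rail 0.01681509652235946 0.15661329804820473
centre [ 0.47898546 -0.08715112] deckmid [ 0.47679955 -0.08694908]
shift tool [-0.44683737 -0.45354298  0.05354494] [-0.44683978 -0.45354046  0.15454494]
yaw of tool y 63.14138207540553 want 86.9 1.15
```

```bash
python3 -m jog '[[1,-0.04,-0.041,0,0,0,-2],[1,-0.08,-0.081,0,0,0,-5],[1,-0.12,-0.122,0,0,0,-8],[1,-0.16,-0.162,0,0,0,-11],[1,-0.2,-0.203,0,0,0,-13],[1,-0.24,-0.244,0.01,0,0,-16],[1,-0.28,-0.284,0.02,0,0,-18],[1,-0.32,-0.325,0.03,0,0,-20],[1,-0.36,-0.365,0.04,0,0,-22],[1,-0.4,-0.406,0.05,0,0,-23.76],[1,-0.43,-0.437,0.054,0,0,-23.76],[1,-0.447,-0.4535,0.054,0,0,-23.76],[1,-0.447,-0.4535,0.054,0,0,-23.76],[1,-0.447,-0.4535,0.054,0,0,-23.76]]'
python3 - <<'E'
from h import *
p,d=viewer.capture('wrist');cv2.imwrite('pics/w1.png',p)
s=bot.read_state();print(s['time_s'],s['position'],np.round(s['tcp_rot'],4).tolist(),s['opening'])
p,d=viewer.capture('top');cv2.imwrite('pics/t1.png',p)
E
```

```text
time_s: 2.9
position: [0.4756, -0.0482, 0.1795]
tcp_rot: [[-0.999, 0.054, -0.001], [0.054, 0.999, 0.001], [0.001, 0.001, -1.0]]
force: [0.6, 0.0, -0.4]
opening: 0.999
grasp_force: 0.0
2.95 [ 0.4754879  -0.04786646  0.17953712] [[-0.9986, 0.0532, -0.0009], [0.0532, 0.9986, 0.0006], [0.0009, 0.0005, -1.0]] 0.9974708264385985
```

View pics/w1.png

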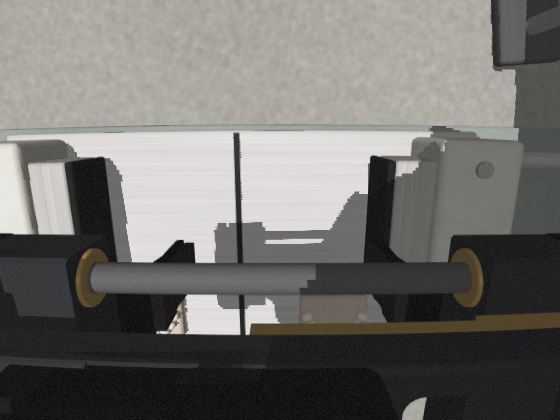

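View pics/t1.png

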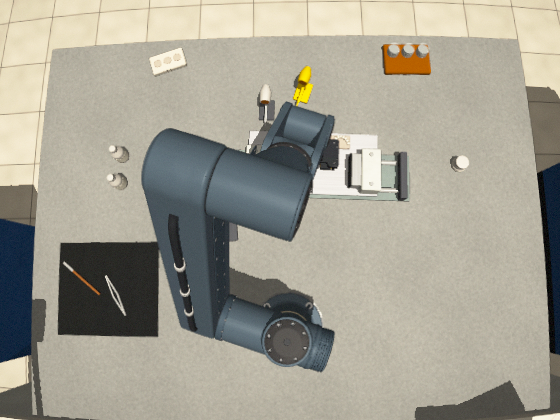

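The wrist view shows the index line at column about 238, the front pad at about (375,230) and the fingers between the pads. Nothing is in the way, so I lower.

```bash
python3 -m jog '[[1,0,0,0.035,0,0,0],[1,0,0,0.07,0,0,0],[1,0,0,0.095,0,0,0],[1,0,0,0.1,0,0,0],[1,0,0,0.1,0,0,0]]'
cat >> h.py <<'E'
ey=np.array([0.0541,0.9985]);C0=np.array([0.4785,-0.0871])
def track(show=None):
    s=bot.read_state();i=viewer.camera_info('wrist');p,d=viewer.capture('wrist')
    if show: cv2.imwrite(show,p)
    return s,p
E
python3 - <<'E'
from h import *
s,p=track('pics/w2.png');print(s['time_s'],s['position'],s['force'])
q=viewer.capture('scene')[0];cv2.imwrite('pics/s2.png',cv2.resize(q[180:360,130:330],None,fx=3.3,fy=3.3))
E
```

```text
time_s: 3.62
position: [0.4763, -0.0484, 0.0798]
tcp_rot: [[-0.999, 0.053, 0.0], [0.053, 0.999, 0.0], [-0.0, 0.0, -1.0]]
force: [-0.8, -0.1, 0.2]
opening: 0.996
grasp_force: 0.0
3.625 [ 0.47629013 -0.04840599  0.07983988] [-0.78611175 -0.07426453  0.15514234]
```

View pics/w2.png

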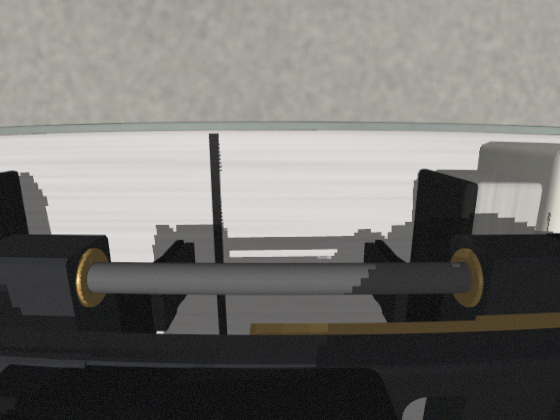

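View pics/s2.png

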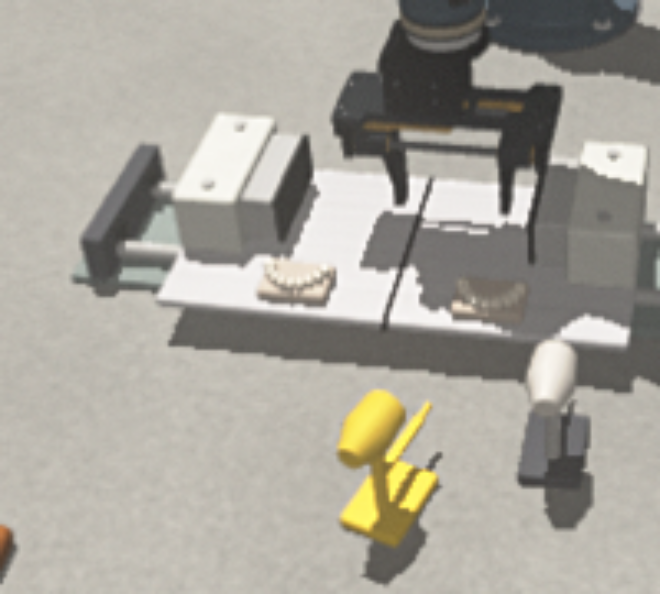

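```bash
cat >> h.py <<'E'
def wline(img,info):
    g=img.max(axis=2).astype(int);pts=[]
    for r in range(150,222):
        k=g[r];b=np.r_[0,(k<75).astype(int),0];st=np.nonzero(np.diff(b)==1)[0];en=np.nonzero(np.diff(b)==-1)[0]
        for a,e in zip(st,en):
            if 4<=e-a<=14 and a>12 and e<548 and k[a-6]>85 and k[e+5]>85: pts.append([(a+e-1)/2,r])
    pts=np.array(pts)
    if len(pts)<15: return None
    m=np.abs(pts[:,0]-np.median(pts[:,0]))<8;pts=pts[m]
    K=np.array([[info['fx'],0,info['cx']],[0,info['fy'],info['cy']],[0,0,1]])
    n=cv2.undistortPoints(pts.reshape(-1,1,2),K,np.array(info['dist_coeffs'])).reshape(-1,2)
    T=np.linalg.inv(np.array(info['world_to_cam']));r=np.c_[n,np.ones(len(n))]@T[:3,:3].T;o=T[:3,3]
    W=(o+r*((.045-o[2])/r[:,2])[:,None])[:,:2]
    return np.median((W-C0)@ey),len(pts),np.median(pts[:,0])
def meas(n):
    out=[]
    for _ in range(n):
        s=bot.read_state();i=viewer.camera_info('wrist');p,_d=viewer.capture('wrist')
        w=wline(p,i);tp=(np.array(s['position'][:2])-C0)@ey
        out.append((s['time_s'],w[0] if w else np.nan,tp));print('t %.3f line %s tcp_y %.4f F %s'%(s['time_s'],w,tp,np.round(s['force'],2)))
    return np.array(out),p
E
python3 - <<'E'
from h import *
meas(2)
E
```

```text
t 3.725 line (np.float64(0.001219704331724785), 72, np.float64(216.5)) tcp_y 0.0381 F [ 0.49  0.23 -0.27]
t 3.775 line (np.float64(0.0012269212987832383), 72, np.float64(216.5)) tcp_y 0.0380 F [ 1.08 -0.05 -0.01]
```

The tracker works. It reads +1.2 mm at the start, so the target reading is about 0.158. Now the push.

```bash
python3 -m jog '[[1,0,0.0055,0,0,0,0],[1,0,0.011,0,0,0,0],[1,0,0.0165,0,0,0,0],[1,0,0.022,0,0,0,0],[1,0,0.0275,0,0,0,0],[1,0,0.033,0,0,0,0],[1,0,0.0385,0,0,0,0],[1,0,0.044,0,0,0,0],[1,0,0.0495,0,0,0,0],[1,0,0.055,0,0,0,0],[1,0,0.0605,0,0,0,0],[1,0,0.0485,0,0,0,0]]' | grep -E 'time|pos|force'
python3 - <<'E'
from h import *
o,p=meas(3);print(np.polyfit(o[:,0]-o[0,0],o[:,1],1));cv2.imwrite('pics/w3.png',p)
E
```

```text
time_s: 5.32
position: [0.4787, -0.0, 0.0796]
force: [0.3, -0.6, 0.2]
grasp_force: 0.0
t 5.325 line None tcp_y 0.0870 F [ 0.26 -0.62  0.23]
t 5.375 line (np.float64(0.056287955207830684), 72, np.float64(230.5)) tcp_y 0.0851 F [ 0.04 -0.6  -0.13]
t 5.425 line (np.float64(0.06041729272959073), 72, np.float64(237.5)) tcp_y 0.0854 F [ 0.28 -0.63 -0.08]
[nan nan]
```

```bash
python3 -m jog '[[1,0,-0.012,0,0,0,0],[1,0,-0.024,0,0,0,0],[1,0,-0.031,0,0,0,0]]' | grep -E 'time|force'
python3 - <<'E'
from h import *
o,p=meas(1);print((o[0,1]-.0604)/(o[0,0]-5.425))
E
```

```text
time_s: 5.85
force: [-0.1, 0.2, 0.4]
grasp_force: 0.0
t 5.850 line (np.float64(0.09381838789980923), 37, np.float64(353.5)) tcp_y 0.0543 F [-0.08  0.16  0.44]
0.07863150094072763
```

```bash
python3 -m jog '[[1,0,0.0065,0,0,0,0],[1,0,0.0115,0,0,0,0],[1,0,0.0165,0,0,0,0],[1,0,0.0215,0,0,0,0],[1,0,0.0265,0,0,0,0],[1,0,0.0315,0,0,0,0],[1,0,0.0365,0,0,0,0],[1,0,0.0415,0,0,0,0],[1,0,0.0465,0,0,0,0],[1,0,0.0515,0,0,0,0],[1,0,0.0565,0,0,0,0]]' | grep -E 'time|force'
python3 - <<'E'
from h import *
o,p=meas(3);print(np.polyfit(o[:,0]-o[0,0],o[:,1],1));cv2.imwrite('pics/w4.png',p)
E
```

```text
time_s: 7.28
force: [0.2, -0.7, 0.5]
grasp_force: 0.0
t 7.275 line (np.float64(0.15933748046651663), 72, np.float64(366.5)) tcp_y 0.1122 F [ 0.23 -0.68  0.45]
t 7.325 line (np.float64(0.15913314759674563), 72, np.float64(365.5)) tcp_y 0.1127 F [-0.61  0.07 -0.47]
t 7.375 line (np.float64(0.1595417019449315), 72, np.float64(366.5)) tcp_y 0.1124 F [ 0.32 -0.32 -0.31]
[0.00204221 0.15923533]
```

```bash
python3 -m jog '[[1,0,0.01,0,0,0,0],[1,0,0.025,0,0,0,0],[1,0,0.04,0,0,0,0],[1,0,0.045,0,0,0,0],[1,0,0.045,0,0,0,0],[1,0,0.045,0,0,0,0]]' | grep -E 'time|force'
python3 - <<'E'
from h import *
o,p=meas(2)
E
```

```text
time_s: 8.18
force: [0.6, 0.5, -0.1]
grasp_force: 0.0
t 8.175 line (np.float64(0.16325601341453655), 72, np.float64(293.5)) tcp_y 0.1568 F [ 0.56  0.49 -0.08]
t 8.225 line (np.float64(0.16352126528352284), 72, np.float64(294.5)) tcp_y 0.1567 F [-0.67 -0.21  0.65]
```

It drifts left by about 4 mm/s. I'll bring the finger near the rear pad and nudge it back.

```bash
python3 -m jog '[[1,0,-0.015,0,0,0,0],[1,0,-0.03,0,0,0,0],[1,0,-0.037,0,0,0,0],[1,0,-0.04,0,0,0,0],[1,0,-0.04,0,0,0,0],[1,0,-0.04,0,0,0,0],[1,0,-0.04,0,0,0,0]]' | grep -E 'time|force'
python3 - <<'E'
from h import *
o,p=meas(3);
E
```

```text
time_s: 9.15
force: [0.3, 0.1, 0.6]
grasp_force: 0.0
t 9.150 line (np.float64(0.16517366101583442), 72, np.float64(367.5)) tcp_y 0.1173 F [0.33 0.1  0.58]
t 9.200 line (np.float64(0.16518593018317282), 72, np.float64(367.5)) tcp_y 0.1173 F [ 0.44  0.32 -0.84]
t 9.250 line (np.float64(0.16521273923635588), 72, np.float64(367.5)) tcp_y 0.1172 F [-0.22  0.76  0.07]
```

Run:
```python
from h import *
q=viewer.capture('scene')[0];q2=viewer.capture('top')[0]
a=cv2.resize(q[220:340,230:350],(480,480),interpolation=cv2.INTER_CUBIC);b=cv2.resize(q2[70:190,200:320],(300,300),interpolation=cv2.INTER_CUBIC)
z=np.zeros((480,780,3),np.uint8);z[:,:480]=a;z[:300,480:]=b;cv2.imwrite('pics/s5.png',z)
# predicted px of the pointer/index in scene
P0=np.array([.6341,.0613,.045])
print(w2px('scene',[P0]),w2px('top',[P0]))
meas(2)
```

```text
[[299.45034862 286.71263335]] [[264.59786383 125.18676162]]
t 9.400 line (np.float64(0.1652075305206101), 72, np.float64(368.5)) tcp_y 0.1171 F [-0.22 -0.4   0.86]
t 9.450 line (np.float64(0.165202790334935), 72, np.float64(368.5)) tcp_y 0.1171 F [-0.1   1.06 -0.47]
```

View pics/s5.png

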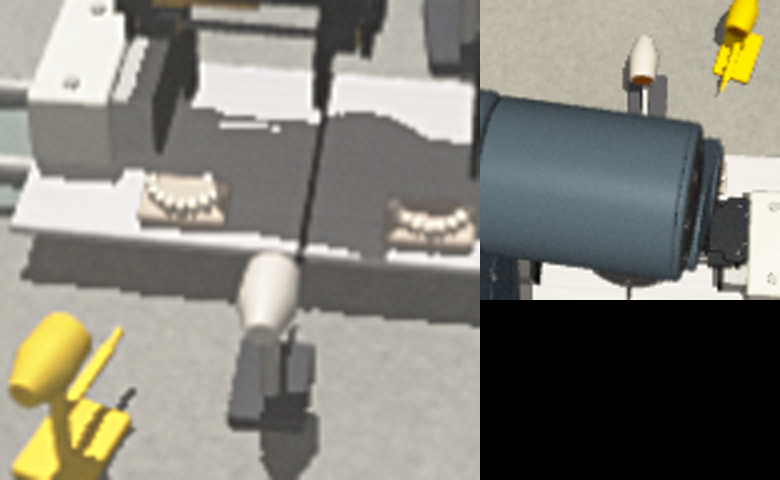

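Run:
```python
from h import *
u=np.array([[(384.5)/3.3-.5+130,(327.5)/3.3-.5+180],[300.5/4-.5+230,258.5/4-.5+220]])
W=px2w('scene',u,.045);print(W)
print('travel',(W[1]-W[0])[:2]@ey,'to pointer (top est)',(np.array([.6341,.0613])-W[1,:2])@ey,
 'idx0 top vs scene', (np.array([.6088,-.0942])-W[0,:2])@ey)
```

```text
[[ 0.61536919 -0.08785743  0.045     ]
 [ 0.62318902  0.07452129  0.045     ]]
travel 0.162558198395815 to pointer (top est) -0.012611169993411582 idx0 top vs scene -0.006688451597596613
```

The carriage stands about 4–7 mm left of the pointer, so a gentle nudge to the right will centre it.

```bash
python3 -m jog '[[1,0,-0.001,0,0,0,0],[1,0,-0.002,0,0,0,0],[1,0,-0.00235,0,0,0,0],[1,0,-0.0027,0,0,0,0],[1,0,-0.00305,0,0,0,0],[1,0,-0.0034,0,0,0,0],[1,0,-0.00375,0,0,0,0],[1,0,-0.0041,0,0,0,0],[1,0,-0.00445,0,0,0,0],[1,0,-0.0048,0,0,0,0],[1,0,-0.00515,0,0,0,0],[1,0,-0.0055,0,0,0,0],[1,0,-0.00585,0,0,0,0],[1,0,-0.0062,0,0,0,0],[1,0,-0.00655,0,0,0,0],[1,0,-0.0069,0,0,0,0]]' | grep -E 'time'
python3 - <<'E'
from h import *
o,p=meas(3);
E
```

```text
time_s: 11.5
t 11.500 line (np.float64(0.1638904541570232), 72, np.float64(378.5)) tcp_y 0.1100 F [-0.12 -0.37 -0.31]
t 11.550 line (np.float64(0.1636309880830908), 72, np.float64(377.5)) tcp_y 0.1100 F [0.55 0.84 0.47]
t 11.600 line (np.float64(0.16338699482956653), 72, np.float64(377.5)) tcp_y 0.1100 F [-0.12  1.21  0.03]
```

```bash
python3 -m jog '[[1,0,0.004,0,0,0,0],[1,0,0.016,0,0,0,0],[1,0,0.03,0,0,0,0],[1,0,0.042,0,0,0,0],[1,0,0.047,0,0,0,0],[1,0,0.047,0,0,0,0],[1,0,0.047,0,0,0,0],[1,0,0.047,0,0,0,0],[1,0,0.047,0,0,0,0],[1,0,0.047,0,0,0,0],[1,0,0.047,0,0,0,0],[1,0,0.047,0,0,0,0],[1,0,0.047,0,0,0,0],[1,0,0.047,0,0,0,0],[1,0,0.047,0,0,0,0],[1,0,0.047,0,0,0,0]]' | grep -E 'time'
python3 - <<'E'
from h import *
o,p=meas(3);
E
```

```text
time_s: 13.65
t 13.650 line (np.float64(0.15943856515879118), 72, np.float64(286.5)) tcp_y 0.1571 F [ 0.23 -0.54  0.62]
t 13.700 line (np.float64(0.15943639994653958), 72, np.float64(286.5)) tcp_y 0.1570 F [-0.23  0.41 -0.35]
t 13.750 line (np.float64(0.15943442534701963), 72, np.float64(286.5)) tcp_y 0.1571 F [-0.1   0.3  -0.01]
```

```bash
python3 -m jog '[[1,0,0,-0.02,0,0,0],[1,0,0,-0.05,0,0,0],[1,0,0,-0.09,0,0,0],[1,0,0,-0.13,0,0,0],[1,0,0,-0.15,0,0,0],[1,0,0.04,-0.15,0,0,0],[1,0.02,0.08,-0.15,0,0,0],[1,0.05,0.12,-0.15,0,0,0],[1,0.08,0.17,-0.15,0,0,0],[1,0.1,0.22,-0.15,0,0,0],[1,0.12,0.27,-0.15,0,0,0],[1,0.12,0.3,-0.15,0,0,0],[1,0.12,0.3,-0.15,0,0,0],[1,0.12,0.3,-0.15,0,0,0],[1,0.12,0.3,-0.15,0,0,0],[1,0.12,0.3,-0.15,0,0,0],[1,0.12,0.3,-0.15,0,0,0],[1,0.12,0.3,-0.15,0,0,0]]' | grep -E 'time|pos'
python3 - <<'E'
from h import *
q=viewer.capture('top')[0];cv2.imwrite('pics/t6.png',cv2.resize(q[90:200,190:350],None,fx=5,fy=5,interpolation=cv2.INTER_CUBIC))
for t in('pointer','index'):print(t,[(np.round(r['xyz'],4).tolist(),round(r['p'],2)) for r in models.tip_of('top',t)])
E
```

```text
time_s: 16.05
position: [0.3792, 0.3758, 0.2296]
pointer [([0.489, 0.0207, 0.0], 0.72), ([0.6973, -0.0409, 0.0425], 0.7), ([0.632, 0.0602, 0.0447], 0.67), ([0.2257, 0.1833, 0.061], 0.61)]
index [([0.6175, 0.0624, 0.0447], 0.68)]
```

View pics/t6.png

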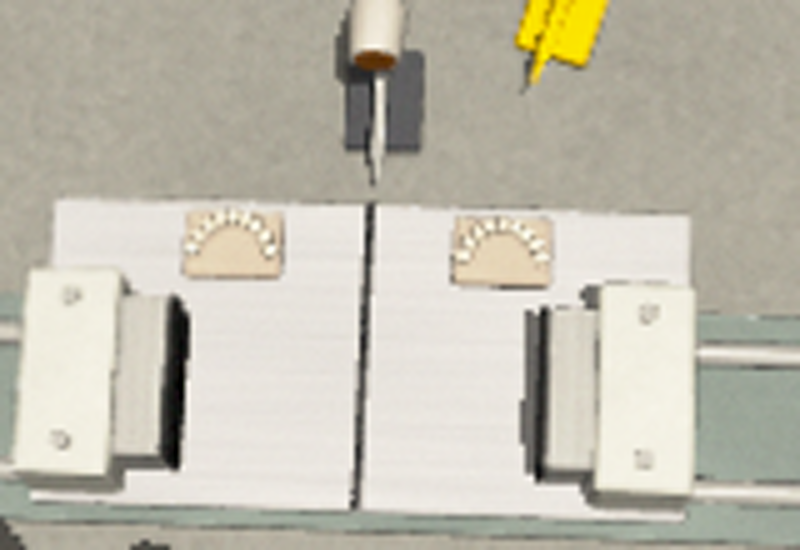

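The index end is at crop (371,205) and the pointer tip at (375,178), about 2 mm apart along the rail. I'll wait out the standing time and then hand in.

```bash
python3 -m jog '[[1,0,0,0,0,0,0],[1,0,0,0,0,0,0],[1,0,0,0,0,0,0],[1,0,0,0,0,0,0],[1,0,0,0,0,0,0],[1,0,0,0,0,0,0],[1,0,0,0,0,0,0],[1,0,0,0,0,0,0],[1,0,0,0,0,0,0],[1,0,0,0,0,0,0],[1,0,0,0,0,0,0],[1,0,0,0,0,0,0],[1,0,0,0,0,0,0],[1,0,0,0,0,0,0],[1,0,0,0,0,0,0],[1,0,0,0,0,0,0],[1,0,0,0,0,0,0],[1,0,0,0,0,0,0]]' | grep time
python3 - <<'E'
from h import *
q=viewer.capture('top')[0]
print([(np.round(r['xyz'],4).tolist(),round(r['p'],2)) for r in models.tip_of('top','index')])
print(workorder.hand_in())
E
```

```text
time_s: 18.45
[([0.6177, 0.06, 0.0453], 0.7)]
the job is handed in; nothing more can be done
None
```

The job is handed in at about 18.6 s of the 32 s: the carriage rolled left at about 0.08 m/s, was braked by the fingers and, after one gentle nudge back, stands released with its index line about 2 mm from the pointer; the hand-in returned no verdict.

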